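Third hand at the lock bar jig

TASK

Be my third hand at the fixing jig: lay the two loose slats crosswise over the jig's two runners, on the dark scribe marks, and let go of them; then set the lock bar lengthwise on top of both slats, its iron-plated end facing the sprung stop but still clear of it. Next slide the bar endwise against the stop and press with a steady push of about 10 newtons, which takes the stop in by about half its travel (never drive it to its end), and finish while still holding the bar pressed there so that I can put the screws in. Leave everything else on the bench where it is.

Things in the scene. Friction and masses are not known exactly. Their poses are not given: they have to be found in the camera images.
- jig: Fixed jig: baseboard 330 x 160 x 12 mm (x -130 to +200) with two runners 170 mm long, 22 mm wide, centred at y -50 and +50 mm, tops 28 mm above the bench, and a sprung stop at one end. Origin: bench level, middle of the runners. x along the runners to the stop, z up. Iron stop housing 30 x 90 mm at x 182 mm, top at 92 mm. Dark scribe lines cross the runners.
- mark_near (a point): Point midway between the runners at runner-top height (28 mm), on the scribe line farther from the stop (jig x -45 mm): the middle of one slat's underside goes here.
- mark_far (a point): The same on the scribe line nearer the stop (jig x +45 mm), for the other slat.
- stop: Sprung stop: steel pad 56 mm wide, 34 tall, 10 thick on two rods before the housing. Origin: middle of its front face, which looks to jig -x; untouched at jig x 120 mm, y 0, 66 mm above the bench. Slides along jig +x when pushed, at most 30 mm, against a spring of 0.7 N per mm, no preload: 10 N pushes it in about 14 mm. Springs back. Axes as the jig's.
- slat_a: Loose beech slat 150 x 28 x 18 mm, 55 g, lying flat on the bench. Origin: middle of its underside; x along its length, z up. Same as the other slat; either may go on either mark.
- slat_b: Loose beech slat, same as slat_a.
- bar: Lock bar: a beech bar 220 mm long, 40 mm wide, 40 mm tall, 0.2 to 0.45 kg, lying on the bench, with a 6 mm dark iron plate over one end and a small dark iron strap on top next to it. Origin: middle of its underside; x along its length towards the iron-plated end, z up. Lying on the slats on the jig its underside is 46 mm above the bench.
- plate (a point): Middle of the outer face of the bar's iron end plate (110 mm ahead of the bar's origin along its x, 20 mm above its underside).
- bowl: Bystander: copper offering bowl, 100 mm across, 50 mm high. Origin: middle of its underside.
- bell: Bystander: bronze hand bell, 84 mm across, 115 mm high. Origin: middle of its underside.
- pin_a: Bystander: round beech shutter pin with a square head, 122 mm long, 18 mm thick, lying on the bench. Origin: on its underside near the middle.
- pin_b: Bystander: a second shutter pin, same as pin_a.
- lockplate: Bystander: flat iron lock plate with a keyhole, 90 x 55 x 4 mm. Origin: middle of its underside.
- hammer: Bystander: hammer lying on the bench. Origin: underside, near the middle.
- driver: Bystander: screwdriver lying on the bench. Origin: underside, near the middle.
There are look-alikes about, which are no part of the job. What is shaped like the slat_b but blue is not meant.

How it is judged:
On the way, in this order (a step that is already met when the one before it is completed fails the run):
1. both slats lie crosswise on the runners, one on each mark, and are let go (x of slat_a in the frame of jig between -0.068 and 0.068 m and y of slat_a in the frame of jig between -0.025 and 0.025 m and z of slat_a in the frame of jig between 0.024 and 0.034 m and angle between the x axis of each of slat_a, slat_b and the y axis of jig, either way round below 0.2 rad and x of slat_b in the frame of jig between -0.068 and 0.068 m and y of slat_b in the frame of jig between -0.025 and 0.025 m and z of slat_b in the frame of jig between 0.024 and 0.034 m and horizontal distance between slat_a and slat_b above 0.06 m and contact force between the fingers and slat_a below 0.2 N and contact force between the fingers and slat_b below 0.2 N), for 0.2 s.
2. the bar lies lengthwise on both slats, plated end towards the stop and clear of it (x of slat_a in the frame of jig between -0.068 and 0.068 m and y of slat_a in the frame of jig between -0.025 and 0.025 m and z of slat_a in the frame of jig between 0.024 and 0.034 m and angle between the x axis of each of slat_a, slat_b and the y axis of jig, either way round below 0.2 rad and x of slat_b in the frame of jig between -0.068 and 0.068 m and y of slat_b in the frame of jig between -0.025 and 0.025 m and z of slat_b in the frame of jig between 0.024 and 0.034 m and horizontal distance between slat_a and slat_b above 0.06 m and z of bar in the frame of jig between 0.041 and 0.051 m and angle between bar's own z axis and vertical below 0.07 rad and angle between the x axis of bar and the x axis of jig, either way round below 0.12 rad and y of bar in the frame of jig between -0.016 and 0.016 m and x of plate in the frame of jig between 0.055 and 0.119 m and contact force between bar and stop below 0.1 N), for 0.2 s.
At the end, for the whole second after the job is handed in: Fingers hold the bar; its plate presses the stop with 6 to 15 N (pushed in 8 to 23 mm), at rest. Bar within 5 mm of lying on the slats, 16 mm and 0.12 rad of the centre line, tilt under 0.07 rad. Slats on the runners, within 0.2 rad of crosswise, 25 mm sideways, 23 mm of the marks, over 60 mm apart (x of slat_a in the frame of jig between -0.068 and 0.068 m and y of slat_a in the frame of jig between -0.025 and 0.025 m and z of slat_a in the frame of jig between 0.024 and 0.034 m and angle between the x axis of each of slat_a, slat_b and the y axis of jig, either way round below 0.2 rad and x of slat_b in the frame of jig between -0.068 and 0.068 m and y of slat_b in the frame of jig between -0.025 and 0.025 m and z of slat_b in the frame of jig between 0.024 and 0.034 m and horizontal distance between slat_a and slat_b above 0.06 m and z of bar in the frame of jig between 0.041 and 0.051 m and angle between bar's own z axis and vertical below 0.07 rad and angle between the x axis of bar and the x axis of jig, either way round below 0.12 rad and y of bar in the frame of jig between -0.016 and 0.016 m and x of plate in the frame of jig above 0.122 m and contact force between bar and stop between 6 and 15 N and x of stop in the frame of jig between 0.128 and 0.143 m and contact force between the fingers and bar above 3 N and linear speed of bar below 0.02 m/s); the arm keeps its last pose, push and grip.
It fails at once if the stop driven to its end (pushed in over 27.5 mm) (x of stop in the frame of jig above 0.1475 m).
It fails at once if a bystander is moved by more than 30 mm (distance of any of bowl, bell, pin_a, pin_b, lockplate, hammer, driver from where it was at the start of the episode above 0.03 m).
It fails at once if the bell or the bowl is tipped (angle between any of bell, bowl's own z axis and vertical above 0.5 rad).
It also fails if it takes over 72 s, if anything falls off the work surface, if the arm or the gripper's body presses on something with over 40 N, if the wrist force passes 120 N, or if a joint passes its speed limit or range.

ROBOT

A 7-joint arm with a two-finger parallel gripper is mounted at the origin on the work surface. World frame = base frame: x ahead of the robot, y to its left, z up, the work surface at z = 0. Lengths are in m, angles in rad, forces in N, time in s.
With the tool pointing down it reaches from about 0.425 to 0.925 m from the base axis. Payload 6.8 kg.
Tool frame: the origin (TCP) lies at the very end of the fingers, on their centre line; the grasp point (between the pads) lies bot.tcp_to_grasp behind it (bot.tcp_to_grasp is the distance from the TCP to the grasp point, in m); z points along the fingers, y is the line along which they close (so a half turn about z gives the same grasp; the last joint's range is limited). The gripper opens to 85 mm and grips with 20 to 120 N. Pads are 22 mm wide; open, the fingers measure 114 mm over their backs; the gripper's body (76 mm by 85 mm) begins 54 mm behind the grasp point. The pads swing forward as they close: fully open they stand 13 mm farther back than shut.
Start: joints at [-1.249, 0.477, 0.022, 1.555, -0.011, 1.109, -0.083], TCP at [0.281, 0.614, 0.231] pointing down, gripper open.
Joint ranges: [-2.96, 2.96], [-0.34, 2.1], [-1.41, 1.46], [0.24, 2.44], [-1.37, 4.51], [0.17, 1.92], [-2.96, 2.96]. Speed limits (rad/s): [2.39, 2.39, 3.14, 3.14, 3.14, 3.14, 3.14].

INTERFACE

Orientations are given as a unit quaternion [w, x, y, z].
In Python, from station import bot gives the robot as it stands.
- The arm moves only by the tool servo_tool, never from a script. Its argument "motion" is a list that holds one entry, the list of rows, each a list of 7 numbers: the shift along the tool's x, y, z in m, then the turn, a rotation vector about the tool's x, y, z in units of 5 degrees (1.0 is 5 degrees), then the opening, from 0 (shut) to 1 (fully open). A call has 1 to 20 rows; each row is the pose to reach, as a shift and turn from the pose commanded when the call began, along the tool's axes at that moment; what a row does not reach only later rows make up. A row lasts 1/12 s, in which the tool goes at most 41.7 mm and 7.16 degrees, less where a joint would pass 70% of its speed; a pose out of reach is approached as far as the arm can. A call with a gripper value outside its range is refused whole. The fingers move at their own pace and stop on an object; "grip_force" is the grip in N (left out, the last holds). Time passes only in rows, so rows that repeat a pose let the fingers close. It gives the time, the measured TCP pose, the force, the opening and the grip force at its end, in the units of the state.
- bot.get_obs(): the state, without advancing time (a new reading comes with each control period).
- bot.read_camera(name): name is "scene" or "side" or "wrist"; returns a dict with "img" (400x640x3 uint8, red, green, blue), "K" (3x3 intrinsics, pixels), "pose" (4x4, takes a point from camera to world coordinates). Camera axes: x right, y down, z forward; pixel columns grow to the right and rows downward; lengths in m; the calibration is good to about 2 mm. A picture is of the moment at which its call begins. There is no depth.
- bot.hand_in(): hands the job in; it is judged then, once.
The state is a dict: "t": time; "q": joint angles; "joint_vel": joint speeds; "joint_torque": joint torques, N m; "eef_pos": TCP position; "tool_rot": TCP orientation; "contact_force": force on the tool from outside, world axes, zero at the start; "torque": the same for the moment, N m; "gripper_width": opening from 0.0 (shut) to 1.0 (fully open); "grasp_force": force on a finger pad.
Only numpy, scipy, OpenCV 4.12 (cv2) and the standard library are available. Lean on these libraries where they do the work, as an engineer would, in place of code of your own. Each camera call takes 0.05 s, during which the arm holds its last target. There are 200 camera calls.

## Working session

There is one attempt and no reset: what is moved stays moved. The work goes in short steps, Python scripts to look and compute and a tool call to move; the robot and the scene stay as the last step left them, time stands still between calls to the robot, and variables do not carry over. Pictures are saved under pics/ and viewed, at most 10 in all, crops included, and the job is handed in when it is done.

Besides the shell and the picture viewer there is one more tool, called after "Emit:" in YAML: its name, and indented under it one key for each argument. servo_tool: Moves the arm, as the interface text tells. Its arguments: {"type":"object","properties":{"motion":{"type":"array"},"grip_force":{"type":"number"}},"required":["motion"]}

```bash
ls; mkdir -p pics
python3 - <<'E'
from station import bot
import cv2,numpy as np
o=bot.get_obs();print(o, bot.tcp_to_grasp)
for n in("scene","side"):
    c=bot.read_camera(n);cv2.imwrite(f"pics/{n}0.png",c["img"][:,:,::-1]);print(n,c["K"].tolist(),np.round(c["pose"],4).tolist())
    np.savez(f"{n}0.npz",**c)
E
```

```text
pics
{'t': 0.0, 'q': array([-1.24912942,  0.47778571,  0.02233614,  1.55649449, -0.01151039,
        1.10928445, -0.08309784]), 'joint_vel': array([ 0.00136455,  0.00055533, -0.00057716, -0.00048591, -0.00052644,
        0.00356033, -0.00168141]), 'joint_torque': array([-3.75887266e-04, -5.96450686e+01,  1.60778034e+00, -2.81188899e+01,
        1.24174193e-02,  9.42336774e-03, -1.88299475e-05]), 'eef_pos': array([0.28100083, 0.61305771, 0.23031712]), 'tool_rot': array([-1.34446209e-04,  2.13222783e-01,  9.77003170e-01, -9.12136734e-04]), 'contact_force': array([ 0.42018171, -0.16222302, -0.96905797]), 'torque': array([-0.00422949,  0.01772648,  0.00616027]), 'grasp_force': 0.0, 'gripper_width': 1.0028702238473377} 0.0187
scene [[379.71464667931644, 0.0, 319.34484796679305], [0.0, 379.71464667931644, 201.93730541521865], [0.0, 0.0, 1.0]] [[0.4903, 0.4618, -0.7392, 1.4452], [0.8715, -0.2686, 0.4102, -0.4647], [-0.0091, -0.8454, -0.5341, 0.748], [0.0, 0.0, 0.0, 1.0]]
side [[492.86988058315546, 0.0, 322.6372031836378], [0.0, 492.86988058315546, 200.8458251524971], [0.0, 0.0, 1.0]] [[-0.9855, 0.0952, -0.1406, 0.7407], [0.1697, 0.5696, -0.8042, 1.3308], [0.0035, -0.8164, -0.5775, 1.0121], [0.0, 0.0, 0.0, 1.0]]
```

View pics/scene0.png

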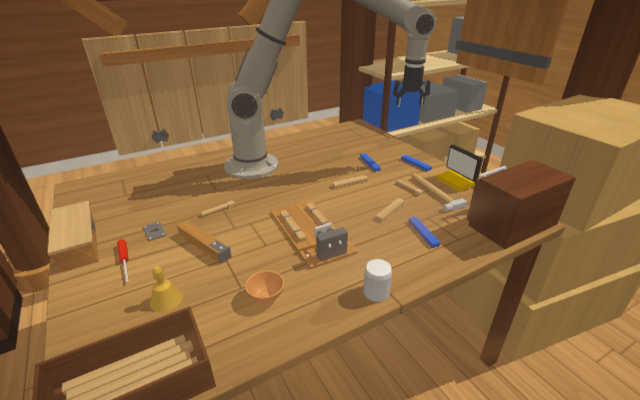

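View pics/side0.png

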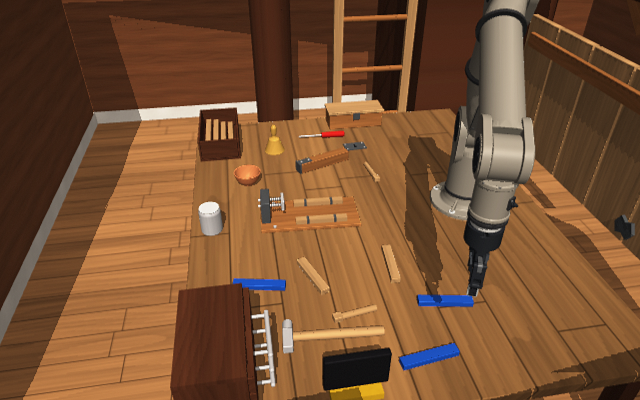

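Scene view:
- Slat candidates are the beech pieces at scene (349,182)/side (390,263) and scene (390,210)/side (313,275).
- The blue ones at side (260,285), (446,300) and (430,356) are look-alikes and not meant.
- Pins with heads are at side (355,313) and (372,171).
- The bar is at side (323,160), the jig at side (310,212) with the stop at (270,205).

I'll confirm these in one enlarged crop.

Run:
```python
import cv2,numpy as np
s=cv2.imread("pics/side0.png")
a=cv2.resize(s[135:325,235:435],(800,760),interpolation=cv2.INTER_CUBIC)[:]
a=cv2.resize(s[140:330,225:425],None,fx=3.1,fy=3.1,interpolation=cv2.INTER_CUBIC)
cv2.imwrite("pics/crop1.png",a)
t=cv2.imread("pics/scene0.png")
cv2.imwrite("pics/crop2.png",cv2.resize(t[165:275,165:415],None,fx=3.2,fy=3.2,interpolation=cv2.INTER_CUBIC))
```

```text
(no output)
```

View pics/crop1.png

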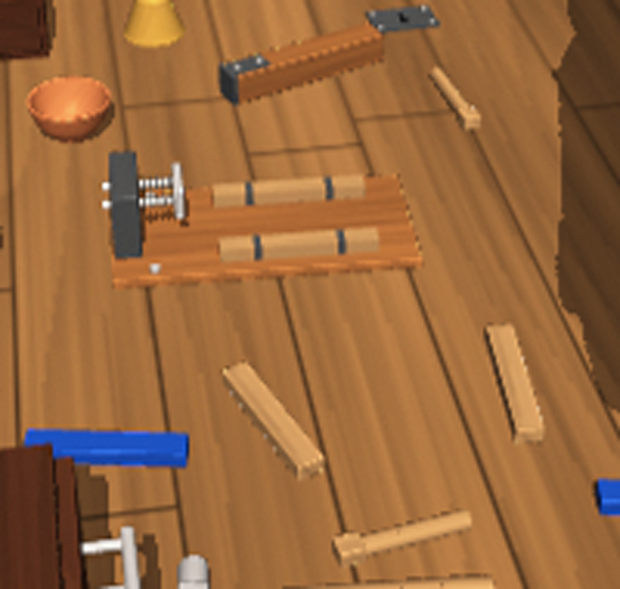

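View pics/crop2.png

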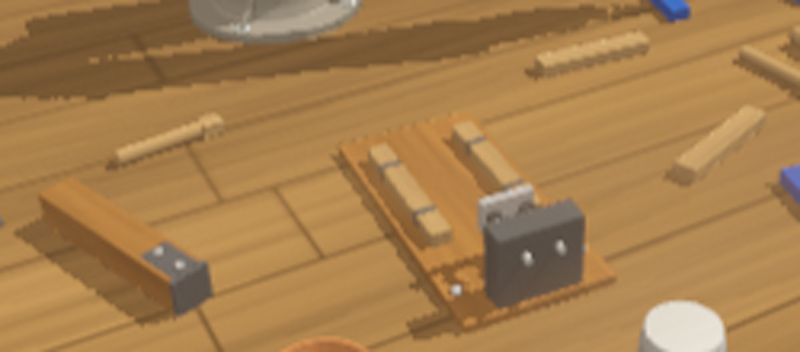

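Crops: two plain beech slats (crop1 (273,418) and (514,380)) are confirmed, since the pins have square heads. The bar's iron end is at crop1 (230,85), pointing to the stop side. The scribe marks show on both runners.

```bash
cat > h.py <<'E'
import numpy as np
from scipy.optimize import least_squares
C={n:dict(np.load(f"{n}0.npz")) for n in("scene","side")}
def ray(c,uv,z):
    d=c["pose"][:3,:3]@np.linalg.solve(c["K"],np.r_[uv,1.]); o=c["pose"][:3,3]
    return (o+d*(z-o[2])/d[2])[:2]
def proj(c,P):
    p=c["K"]@(c["pose"][:3,:3].T@(np.asarray(P,float)-c["pose"][:3,3])); return p[:2]/p[2]
def full(n,uv): return np.array(uv)/3.1+(225,140) if n=="side" else np.array(uv)/3.2+(165,165)
def world(p,l):
    c,s=np.cos(p[2]),np.sin(p[2]); return [p[0]+c*l[0]-s*l[1],p[1]+s*l[0]+c*l[1],l[2]]
def fit(picks,p0):
    f=lambda p:np.concatenate([proj(C[n],world(p,l))-full(n,uv) for n,uv,l in picks])
    r=least_squares(f,p0,loss="soft_l1"); return r.x,f(r.x).reshape(-1,2)
E
python3 - <<'E'
from h import *
np.set_printoptions(precision=4,suppress=True)
J=[("scene",(338,148),(-.13,-.08,.012)),("scene",(465,322),(.2,-.08,.012)),("scene",(615,270),(.2,.08,.012)),
("side",(113,277),(.2,.08,.012)),("side",(420,262),(-.13,.08,.012)),("side",(402,176),(-.13,-.08,.012)),
("side",(250,188),(.045,-.05,.028)),("side",(329,184),(-.045,-.05,.028)),("side",(257,240),(.045,.05,.028)),("side",(341,236),(-.045,.05,.028)),
("scene",(427,207),(.045,-.05,.028)),("scene",(390,157),(-.045,-.05,.028)),("scene",(484,235),(.197,-.045,.092)),("scene",(583,207),(.197,.045,.092))]
p,r=fit(J,[.65,0,0]);print("jig",p);print(r)
for nm,z,d in [("slatL",.018,{"side":[(223,370),(245,362),(323,460),(302,469)],"scene":[(672,170),(690,175),(765,115),(748,107)]}),
 ("slatR",.018,{"side":[(487,327),(512,324),(542,432),(518,435)],"scene":[(533,63),(543,69),(648,43),(640,35)]}),
 ("bar",.04,{"side":[(221,65),(238,76),(383,38),(362,26)],"scene":[(70,180),(40,197),(172,288),(210,262)]})]:
  for n in d:
    W=np.array([ray(C[n],full(n,u),z) for u in d[n]])
    print(nm,n,W.mean(0),W.round(3).tolist())
E
```

```text
jig [ 0.5162  0.0008 -0.0699]
[[ 0.3126 -2.3166]
 [-1.3422  0.0973]
 [ 0.1995  0.6701]
 [-0.2183  0.6477]
 [ 1.4015 -0.5314]
 [-0.2126 -0.3413]
 [ 0.3137 -0.3409]
 [ 0.6546 -0.4754]
 [ 0.2685  0.2938]
 [ 0.2707  0.0078]
 [-0.7971 -0.1253]
 [ 0.4932  1.1991]
 [ 3.045   1.2942]
 [ 0.357   1.5638]]
slatL side [0.5887 0.2995] [[0.626, 0.232], [0.603, 0.225], [0.553, 0.367], [0.573, 0.374]]
slatL scene [0.5986 0.2868] [[0.618, 0.208], [0.635, 0.219], [0.582, 0.363], [0.559, 0.358]]
slatR side [0.3518 0.2889] [[0.358, 0.213], [0.332, 0.213], [0.347, 0.365], [0.37, 0.365]]
slatR scene [0.3633 0.2746] [[0.35, 0.198], [0.368, 0.201], [0.379, 0.348], [0.357, 0.351]]
bar side [ 0.4533 -0.3198] [[0.559, -0.302], [0.542, -0.272], [0.346, -0.335], [0.366, -0.37]]
bar scene [ 0.459  -0.3282] [[0.351, -0.351], [0.366, -0.383], [0.569, -0.31], [0.55, -0.269]]
```

Emit:
servo_tool:
  motion:
    - [[-0.266, -0.245, -0.03, 0, 0, 14.4, 1], [-0.266, -0.245, -0.03, 0, 0, 14.4, 1], [-0.266, -0.245, -0.03, 0, 0, 14.4, 1], [-0.266, -0.245, -0.03, 0, 0, 14.4, 1], [-0.266, -0.245, -0.03, 0, 0, 14.4, 1], [-0.266, -0.245, -0.03, 0, 0, 14.4, 1], [-0.266, -0.245, -0.03, 0, 0, 14.4, 1], [-0.266, -0.245, -0.03, 0, 0, 14.4, 1], [-0.266, -0.245, -0.03, 0, 0, 14.4, 1], [-0.266, -0.245, -0.03, 0, 0, 14.4, 1], [-0.266, -0.245, -0.03, 0, 0, 14.4, 1], [-0.266, -0.245, -0.03, 0, 0, 14.4, 1], [-0.266, -0.245, -0.03, 0, 0, 14.4, 1], [-0.266, -0.245, -0.03, 0, 0, 14.4, 1]]

```text
t: 1.27
eef_pos: [0.4203, 0.2813, 0.261]
tool_rot: [-0.0, 0.745, 0.667, -0.0]
contact_force: [0.4, -0.3, 0.1]
gripper_width: 0.996
grasp_force: 0.0
```

Run:
```python
from station import bot
import cv2,numpy as np
o=bot.get_obs();print(o['t'],o['eef_pos'],o['tool_rot'],o['q'])
c=bot.read_camera("wrist");cv2.imwrite("pics/w0.png",c["img"][:,:,::-1]);np.savez("w0.npz",**c)
print(c["K"].round(1).tolist(),c["pose"].round(4).tolist())
```

```text
1.2667 [0.42025473 0.28126746 0.2609739 ] [-5.66206256e-05  7.45120491e-01  6.66929812e-01 -2.76633631e-04] [-1.02834373  0.16588257  0.35800764  1.93738156 -0.06684111  1.05019644
 -0.75216697]
[[353.7, 0.0, 317.8], [0.0, 353.7, 198.6], [0.0, 0.0, 1.0]] [[0.994, -0.1049, -0.032, 0.4283], [-0.1096, -0.9541, -0.2788, 0.3522], [-0.0013, 0.2807, -0.9598, 0.4039], [0.0, 0.0, 0.0, 1.0]]
```

View pics/w0.png

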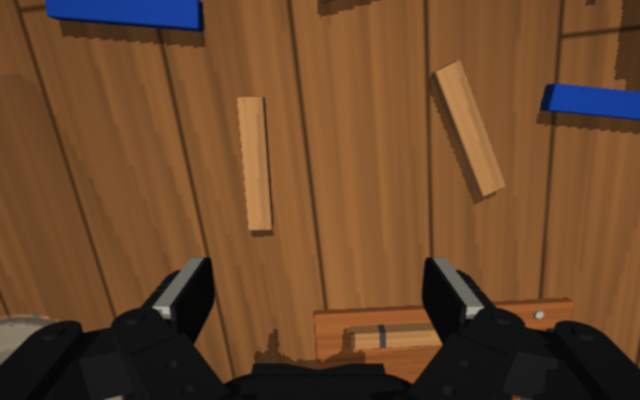

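The wrist view shows slat 1 with corners (238,98)-(271,229), slat 2 with (437,72)-(503,185), and the jig edge along (315,312)-(572,300).

Run:
```python
from h import *
w=dict(np.load("w0.npz"))
for nm,z,u in [("s1",.018,[(238,98),(263,97),(271,229),(248,230)]),("s2",.018,[(435,73),(460,61),(503,186),(483,196)]),("jig",.012,[(315,312),(572,300)]),("mark",.028,[(382,337)])]:
    W=np.array([ray(w,np.array(x,float),z) for x in u]);m=W.mean(0)
    a=np.degrees(np.arctan2(*((W[0]+W[1]-W[2]-W[3])[::-1]))) if len(u)==4 else 0
    print(nm,m.round(4),round(a,1),W.round(3).tolist())
p=[.5162,.0008,-.0699]
print([np.round(world(p,l),4) for l in[(-.13,.08,.012),(.2,.08,.012),(-.045,.05,.028),(-.045,0,.028),(.045,0,.028)]])
```

```text
s1 [0.3506 0.2839] 84.7 [[0.344, 0.359], [0.371, 0.357], [0.357, 0.209], [0.33, 0.211]]
s2 [0.588  0.2963] 110.0 [[0.55, 0.361], [0.576, 0.37], [0.624, 0.232], [0.602, 0.223]]
jig [0.557  0.0802] 0 [[0.395, 0.089], [0.719, 0.071]]
mark [0.4758 0.0551] 0 [[0.476, 0.055]]
[array([0.3921, 0.0897, 0.012 ]), array([0.7213, 0.0666, 0.012 ]), array([0.4748, 0.0538, 0.028 ]), array([0.4713, 0.0039, 0.028 ]), array([ 0.5611, -0.0023,  0.028 ])]
```

Emit:
servo_tool:
  motion:
    - [[-0.005, -0.07, 0.06, 0, 0, -0.2, 0.7], [-0.005, -0.07, 0.06, 0, 0, -0.2, 0.7], [-0.005, -0.07, 0.1, 0, 0, -0.2, 0.7], [-0.005, -0.07, 0.14, 0, 0, -0.2, 0.7], [-0.005, -0.07, 0.18, 0, 0, -0.2, 0.7], [-0.005, -0.07, 0.215, 0, 0, -0.2, 0.7], [-0.005, -0.07, 0.24, 0, 0, -0.2, 0.7], [-0.005, -0.07, 0.256, 0, 0, -0.2, 0.7], [-0.005, -0.07, 0.256, 0, 0, -0.2, 0.7], [-0.005, -0.07, 0.256, 0, 0, -0.2, 0.7], [-0.005, -0.07, 0.256, 0, 0, -0.2, 0.1], [-0.005, -0.07, 0.256, 0, 0, -0.2, 0.1], [-0.005, -0.07, 0.256, 0, 0, -0.2, 0.1], [-0.005, -0.07, 0.256, 0, 0, -0.2, 0.1], [-0.005, -0.07, 0.256, 0, 0, -0.2, 0.1], [-0.005, -0.07, 0.256, 0, 0, -0.2, 0.1], [-0.005, -0.07, 0.256, 0, 0, -0.2, 0.1]]
  grip_force: 30

```text
t: 2.73
eef_pos: [0.3516, 0.2841, 0.0067]
tool_rot: [-0.0, 0.741, 0.672, 0.001]
contact_force: [-0.2, -0.7, 7.0]
gripper_width: 0.316
grasp_force: 29.9
```

Emit:
servo_tool:
  motion:
    - [[0, 0, -0.04, 0, 0, 0, 0.1], [0, 0, -0.08, 0, 0, 0, 0.1], [-0.03, 0.017, -0.1, 0, 0, -0.2, 0.1], [-0.064, 0.036, -0.1, 0, 0, -0.4, 0.1], [-0.098, 0.055, -0.1, 0, 0, -0.4, 0.1], [-0.132, 0.074, -0.1, 0, 0, -0.4, 0.1], [-0.166, 0.093, -0.1, 0, 0, -0.4, 0.1], [-0.2, 0.112, -0.1, 0, 0, -0.4, 0.1], [-0.234, 0.13, -0.1, 0, 0, -0.4, 0.1], [-0.267, 0.147, -0.1, 0, 0, -0.4, 0.1], [-0.267, 0.147, -0.1, 0, 0, -0.4, 0.1], [-0.267, 0.147, -0.07, 0, 0, -0.4, 0.1], [-0.267, 0.147, -0.045, 0, 0, -0.4, 0.1], [-0.267, 0.147, -0.031, 0, 0, -0.4, 0.1], [-0.267, 0.147, -0.031, 0, 0, -0.4, 0.1], [-0.267, 0.147, -0.031, 0, 0, -0.4, 0.1]]

```text
t: 4.07
eef_pos: [0.4707, 0.0031, 0.0366]
tool_rot: [-0.0, 0.729, 0.684, -0.0]
contact_force: [0.0, -0.5, -0.8]
gripper_width: 0.315
grasp_force: 31.8
```

Emit:
servo_tool:
  motion:
    - [[0, 0, 0.0015, 0, 0, 0, 0.1], [0, 0, 0.0015, 0, 0, 0, 0.5], [0, 0, 0.0015, 0, 0, 0, 0.5], [0, 0, 0.0015, 0, 0, 0, 0.5], [0, 0, 0.0015, 0, 0, 0, 0.5], [0, 0, -0.03, 0, 0, 0, 0.5], [0, 0, -0.07, 0, 0, 0, 0.5], [0, 0, -0.11, 0, 0, 0, 0.5], [0.03, 0, -0.15, 0, 0, 0, 0.5], [0.06, 0, -0.18, 0, 0, 0, 0.5], [0.08, 0, -0.2, 0, 0, 0, 0.5], [0.08, 0, -0.2, 0, 0, 0, 0.5], [0.08, 0, -0.2, 0, 0, 0, 0.5]]

```text
t: 5.15
eef_pos: [0.4768, 0.0847, 0.2378]
tool_rot: [0.0, 0.728, 0.686, 0.002]
contact_force: [-0.5, -0.3, -0.3]
gripper_width: 0.501
grasp_force: 0.0
```

Run:
```python
from station import bot
import cv2,numpy as np
o=bot.get_obs();print(o['t'],o['eef_pos'],o['tool_rot'])
c=bot.read_camera("wrist");np.savez("w1.npz",**c)
s=bot.read_camera("side");np.savez("side1.npz",**s)
a=c["img"];b=cv2.resize(s["img"][150:330,230:430],(640,576))[:200]
b=cv2.resize(s["img"][170:240,240:420],None,fx=3.55,fy=2.8)
cv2.imwrite("pics/w1.png",np.vstack([a,cv2.resize(b,(640,196))])[:,:,::-1])
```

```text
5.15 [0.47683404 0.08467722 0.23778073] [4.46110652e-04 7.27915707e-01 6.85664084e-01 1.81354721e-03]
```

View pics/w1.png

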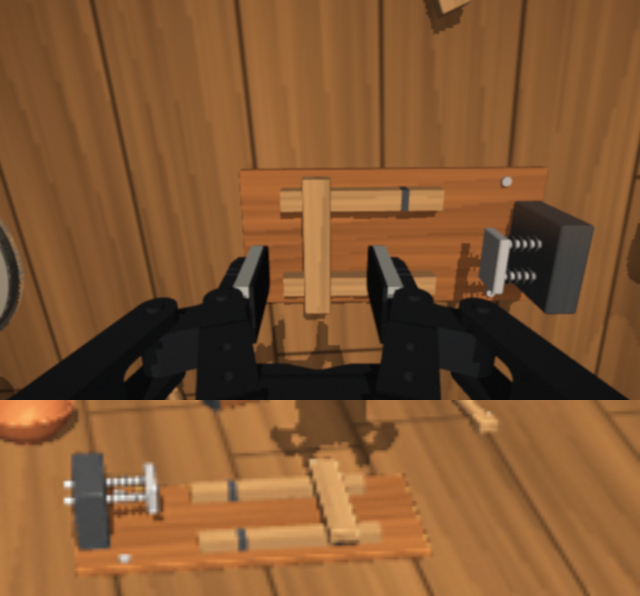

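Slat 1 lies crosswise on the near mark: corners (303,180)-(328,312), with its mark covered. The far scribe is at (404,200), the jig corners at (240,169) and (546,167), and the stop pad at about (492,262).

Run:
```python
from h import *
w=dict(np.load("w1.npz"))
for nm,z,u in [("s1",.046,[(303,180),(329,180),(328,312),(305,312)]),("jig",.012,[(240,169),(546,167)]),("mark",.028,[(404,199)])]:
    W=np.array([ray(w,np.array(x,float),z) for x in u]);m=W.mean(0)
    print(nm,m.round(4),W.round(4).tolist())
C["w1"]=w;C["w0"]=dict(np.load("w0.npz"))
import h
h.full=lambda n,uv:np.array(uv,float)
P=[("w1",(240,169),(-.13,.08,.012)),("w1",(546,167),(.2,.08,.012)),("w1",(404,199),(.045,.05,.028)),("w0",(315,312),(-.13,.08,.012)),("w0",(572,300),(.2,.08,.012)),("w0",(382,337),(-.045,.05,.028))]
p,r=fit(P,[.51,0,-.06]);print(p,r.round(1).tolist())
print([np.round(world(p,l),4) for l in[(-.045,0,.028),(.045,0,.028),(.12,0,.066)]])
```

```text
s1 [0.4711 0.0041] [[0.4626, 0.0783], [0.4878, 0.0768], [0.4794, -0.0701], [0.4544, -0.0685]]
jig [0.5569 0.0778] [[0.395, 0.0864], [0.7189, 0.0692]]
mark [0.565  0.0477] [[0.565, 0.0477]]
[ 0.51757949  0.00062063 -0.05574301] [[-2.8, -1.1], [2.7, -0.3], [0.3, -0.3], [-2.2, 1.2], [2.3, 1.1], [-0.2, 1.4]]
[array([0.4726, 0.0031, 0.028 ]), array([ 0.5625, -0.0019,  0.028 ]), array([ 0.6374, -0.0061,  0.066 ])]
```

Emit:
servo_tool:
  motion:
    - [[0.218, 0.098, 0.06, 0, 0, -4.7, 0.75], [0.218, 0.098, 0.06, 0, 0, -4.7, 0.75], [0.218, 0.098, 0.06, 0, 0, -4.7, 0.75], [0.218, 0.098, 0.06, 0, 0, -4.7, 0.75], [0.218, 0.098, 0.06, 0, 0, -4.7, 0.75], [0.218, 0.098, 0.06, 0, 0, -4.7, 0.75], [0.218, 0.098, 0.1, 0, 0, -4.7, 0.75], [0.218, 0.098, 0.14, 0, 0, -4.7, 0.75], [0.218, 0.098, 0.18, 0, 0, -4.7, 0.75], [0.218, 0.098, 0.215, 0, 0, -4.7, 0.75], [0.218, 0.098, 0.231, 0, 0, -4.7, 0.75], [0.218, 0.098, 0.231, 0, 0, -4.7, 0.75], [0.218, 0.098, 0.231, 0, 0, -4.7, 0.1], [0.218, 0.098, 0.231, 0, 0, -4.7, 0.1], [0.218, 0.098, 0.231, 0, 0, -4.7, 0.1], [0.218, 0.098, 0.231, 0, 0, -4.7, 0.1], [0.218, 0.098, 0.231, 0, 0, -4.7, 0.1], [0.218, 0.098, 0.231, 0, 0, -4.7, 0.1], [0.218, 0.098, 0.231, 0, 0, -4.7, 0.1]]

```text
t: 6.83
eef_pos: [0.589, 0.2945, 0.0072]
tool_rot: [0.001, 0.575, 0.818, 0.001]
contact_force: [-0.4, -0.8, 6.4]
gripper_width: 0.319
grasp_force: 30.7
```

Run:
```python
from station import bot
import cv2,numpy as np
c=bot.read_camera("wrist");np.savez("w2.npz",**c)
```

Emit:
servo_tool:
  motion:
    - [[0, 0, -0.04, 0, 0, 0, 0.1], [0, 0, -0.08, 0, 0, 0, 0.1], [-0.03, -0.014, -0.11, 0, 0, 0.5, 0.1], [-0.064, -0.03, -0.12, 0, 0, 1.2, 0.1], [-0.098, -0.046, -0.12, 0, 0, 2, 0.1], [-0.132, -0.062, -0.12, 0, 0, 3, 0.1], [-0.166, -0.078, -0.12, 0, 0, 4, 0.1], [-0.2, -0.094, -0.12, 0, 0, 4.65, 0.1], [-0.234, -0.11, -0.12, 0, 0, 4.65, 0.1], [-0.27, -0.126, -0.12, 0, 0, 4.65, 0.1], [-0.27, -0.126, -0.12, 0, 0, 4.65, 0.1], [-0.27, -0.126, -0.085, 0, 0, 4.65, 0.1], [-0.27, -0.126, -0.05, 0, 0, 4.65, 0.1], [-0.27, -0.126, -0.03, 0, 0, 4.65, 0.1], [-0.27, -0.126, -0.03, 0, 0, 4.65, 0.1], [-0.27, -0.126, -0.03, 0, 0, 4.65, 0.1]]

```text
t: 8.22
eef_pos: [0.5606, -0.0024, 0.0349]
tool_rot: [-0.0, 0.728, 0.686, -0.0]
contact_force: [-0.4, -0.0, 0.0]
gripper_width: 0.318
grasp_force: 34.6
```

Emit:
servo_tool:
  motion:
    - [[0, 0, 0, 0, 0, 0, 0.5], [0, 0, 0, 0, 0, 0, 0.5], [0, 0, 0, 0, 0, 0, 0.5], [0, 0, 0, 0, 0, 0, 0.5], [0, 0, -0.03, 0, 0, 0, 0.5], [0, 0, -0.07, 0, 0, 0, 0.5], [0, 0, -0.11, 0, 0, 0, 0.5], [0, 0, -0.15, 0, 0, 0, 0.7], [-0.347, -0.129, -0.23, 0, 0, 13.7, 1], [-0.347, -0.129, -0.23, 0, 0, 13.7, 1], [-0.347, -0.129, -0.23, 0, 0, 13.7, 1], [-0.347, -0.129, -0.23, 0, 0, 13.7, 1], [-0.347, -0.129, -0.23, 0, 0, 13.7, 1], [-0.347, -0.129, -0.23, 0, 0, 13.7, 1], [-0.347, -0.129, -0.23, 0, 0, 13.7, 1], [-0.347, -0.129, -0.23, 0, 0, 13.7, 1], [-0.347, -0.129, -0.23, 0, 0, 13.7, 1], [-0.347, -0.129, -0.23, 0, 0, 13.7, 1], [-0.347, -0.129, -0.23, 0, 0, 13.7, 1], [-0.347, -0.129, -0.23, 0, 0, 13.7, 1]]

```text
t: 9.88
eef_pos: [0.4117, -0.341, 0.2653]
tool_rot: [-0.0, 0.987, 0.158, 0.0]
contact_force: [0.8, 0.5, 0.1]
gripper_width: 0.999
grasp_force: 0.0
```

Run:
```python
from station import bot
import cv2,numpy as np
o=bot.get_obs();print(o['t'],o['eef_pos'],o['tool_rot'],o['q'])
c=bot.read_camera("wrist");np.savez("w3.npz",**c)
s=bot.read_camera("side");np.savez("side3.npz",**s)
b=cv2.resize(s["img"][175:240,245:375],(640,196),interpolation=cv2.INTER_CUBIC)
cv2.imwrite("pics/w3.png",np.vstack([c["img"],b])[:,:,::-1])
```

```text
9.8833 [ 0.41171193 -0.34098196  0.26532411] [-2.83281121e-04  9.87389243e-01  1.58310896e-01  2.50807058e-04] [-0.12551736  0.27311327  0.85643734  1.89193308 -0.23403883  1.07986042
 -0.42870559]
```

View pics/w3.png

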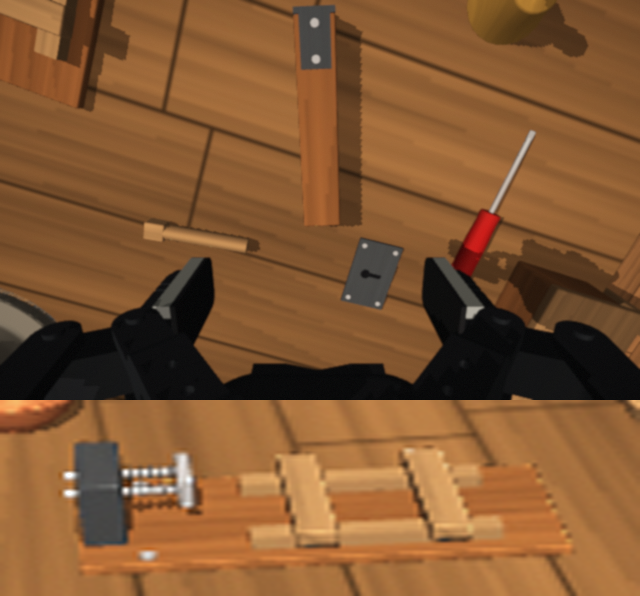

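The wrist view shows the bar with its iron strap end at the top: corners (293,8), (334,6), (338,224), (304,225). The side inset shows both slats lying crosswise on the two marks.

```bash
python3 - <<'E'
from h import *
w=dict(np.load("w3.npz"))
print(w["pose"].round(3).tolist())
W=np.array([ray(w,np.array(x,float),.04) for x in [(293,8),(334,6),(338,224),(304,225)]])
d=(W[0]+W[1]-W[2]-W[3])/2;print(W.mean(0),np.linalg.norm(d),np.degrees(np.arctan2(d[1],d[0])),np.linalg.norm(W[0]-W[1]),np.linalg.norm(W[2]-W[3]),W.round(4).tolist())
for z in(0,.04):
  print(z,[ray(w,np.array(x,float),z).round(4).tolist() for x in[(299,68),(331,68),(304,225),(338,224)]])
E
python3 - <<'E'
import cv2,numpy as np
c=np.load("w3.npz")["img"]
for r in(100,150,200): print(r,[tuple(int(v) for v in c[r,k]) for k in range(292,346,2)])
E
```

```text
[[0.313, -0.911, -0.267, 0.479], [-0.95, -0.301, -0.087, -0.319], [-0.001, 0.281, -0.96, 0.408], [0.0, 0.0, 0.0, 1.0]]
[ 0.45165065 -0.3273422 ] 0.21698904530556368 20.26455758904931 0.03844064584677521 0.03770544919077939 [[0.5466, -0.2718], [0.5602, -0.3077], [0.3563, -0.3826], [0.3434, -0.3472]]
0 [[0.4999, -0.2902], [0.5108, -0.3231], [0.3286, -0.3503], [0.343, -0.3896]]
0.04 [[0.4979, -0.293], [0.5077, -0.3227], [0.3434, -0.3472], [0.3563, -0.3826]]
100 [(156, 105, 57), (156, 104, 56), (152, 100, 55), (148, 89, 46), (159, 94, 48), (158, 94, 47), (152, 89, 45), (145, 85, 42), (150, 89, 45), (155, 91, 46), (158, 95, 48), (160, 94, 47), (160, 95, 48), (160, 95, 48), (159, 95, 47), (156, 92, 46), (154, 90, 46), (152, 89, 44), (152, 91, 46), (152, 90, 45), (153, 90, 46), (152, 89, 46), (120, 71, 37), (97, 63, 34), (98, 63, 34), (99, 64, 35), (98, 64, 35)]
150 [(140, 92, 51), (146, 97, 53), (149, 99, 54), (150, 99, 54), (155, 96, 51), (163, 96, 49), (165, 98, 50), (158, 93, 47), (150, 89, 45), (151, 88, 43), (157, 92, 45), (160, 94, 47), (165, 97, 50), (167, 98, 49), (166, 98, 50), (163, 96, 48), (162, 95, 48), (160, 95, 48), (159, 93, 48), (152, 89, 45), (142, 82, 42), (141, 82, 42), (133, 78, 41), (94, 58, 30), (101, 65, 35), (104, 68, 38), (106, 69, 39)]
200 [(146, 96, 53), (145, 95, 53), (144, 95, 53), (144, 95, 52), (143, 94, 52), (138, 86, 46), (162, 95, 49), (157, 92, 46), (150, 88, 44), (152, 88, 44), (153, 89, 45), (158, 93, 47), (162, 96, 48), (166, 98, 50), (171, 101, 52), (169, 100, 51), (163, 96, 48), (153, 90, 45), (147, 86, 43), (149, 87, 45), (149, 86, 43), (150, 88, 44), (148, 86, 42), (118, 68, 35), (76, 48, 26), (81, 53, 28), (81, 53, 29)]
```

Emit:
servo_tool:
  motion:
    - [[0.033, 0, 0.04, 0, 0, -0.4, 1], [0.033, 0, 0.08, 0, 0, -0.4, 1], [0.033, 0, 0.12, 0, 0, -0.4, 1], [0.033, 0, 0.16, 0, 0, -0.4, 1], [0.033, 0, 0.195, 0, 0, -0.4, 1], [0.033, 0, 0.225, 0, 0, -0.4, 1], [0.033, 0, 0.245, 0, 0, -0.4, 1], [0.033, 0, 0.257, 0, 0, -0.4, 1], [0.033, 0, 0.257, 0, 0, -0.4, 1], [0.033, 0, 0.257, 0, 0, -0.4, 1], [0.033, 0, 0.257, 0, 0, -0.4, 0.2], [0.033, 0, 0.257, 0, 0, -0.4, 0.2], [0.033, 0, 0.257, 0, 0, -0.4, 0.2], [0.033, 0, 0.257, 0, 0, -0.4, 0.2], [0.033, 0, 0.257, 0, 0, -0.4, 0.2], [0.033, 0, 0.257, 0, 0, -0.4, 0.2], [0.033, 0, 0.257, 0, 0, -0.4, 0.2]]
  grip_force: 70

```text
t: 11.4
eef_pos: [0.4438, -0.3313, 0.0095]
tool_rot: [0.0, 0.985, 0.175, 0.001]
contact_force: [-0.7, 1.5, 7.2]
gripper_width: 0.458
grasp_force: 71.5
```

Emit:
servo_tool:
  motion:
    - [[0, 0, -0.03, 0, 0, 0, 0.2], [0, 0, -0.065, 0, 0, 0, 0.2], [0, 0, -0.1, 0, 0, 0, 0.2], [0.018, -0.03, -0.125, 0, 0, 0.4, 0.2], [0.036, -0.06, -0.13, 0, 0, 1, 0.2], [0.054, -0.09, -0.13, 0, 0, 1.6, 0.2], [0.072, -0.12, -0.13, 0, 0, 2.2, 0.2], [0.09, -0.15, -0.13, 0, 0, 2.8, 0.2], [0.108, -0.18, -0.13, 0, 0, 3.4, 0.2], [0.126, -0.21, -0.13, 0, 0, 4, 0.2], [0.144, -0.24, -0.13, 0, 0, 4.5, 0.2], [0.158, -0.27, -0.13, 0, 0, 4.73, 0.2], [0.169, -0.292, -0.13, 0, 0, 4.73, 0.2], [0.169, -0.292, -0.13, 0, 0, 4.73, 0.2], [0.169, -0.292, -0.1, 0, 0, 4.73, 0.2], [0.169, -0.292, -0.075, 0, 0, 4.73, 0.2], [0.169, -0.292, -0.06, 0, 0, 4.73, 0.2], [0.169, -0.292, -0.054, 0, 0, 4.73, 0.2], [0.169, -0.292, -0.054, 0, 0, 4.73, 0.2], [0.169, -0.292, -0.054, 0, 0, 4.73, 0.2]]

```text
t: 13.07
eef_pos: [0.5015, 0.0007, 0.0628]
tool_rot: [0.0, 1.0, -0.031, 0.0]
contact_force: [0.1, 0.3, -2.5]
gripper_width: 0.458
grasp_force: 71.7
```

Run:
```python
from station import bot
import cv2,numpy as np
o=bot.get_obs();print(o['t'],o['eef_pos'],o['tool_rot'],o['contact_force'],o['torque'])
c=bot.read_camera("scene");np.savez("scene4.npz",**c)
s=bot.read_camera("side");np.savez("side4.npz",**s)
a=cv2.resize(c["img"][165:275,255:385],(640,300),interpolation=cv2.INTER_CUBIC)
b=cv2.resize(s["img"][165:240,245:375],(640,300),interpolation=cv2.INTER_CUBIC)
cv2.imwrite("pics/v4.png",np.vstack([a,b])[:,:,::-1])
```

```text
13.0667 [0.50150783 0.00074937 0.06282245] [ 3.90154683e-05  9.99515101e-01 -3.11373721e-02  1.62129342e-04] [ 0.10407238  0.27480384 -2.51488822] [-0.00657218  0.0179647   0.01325686]
```

View pics/v4.png

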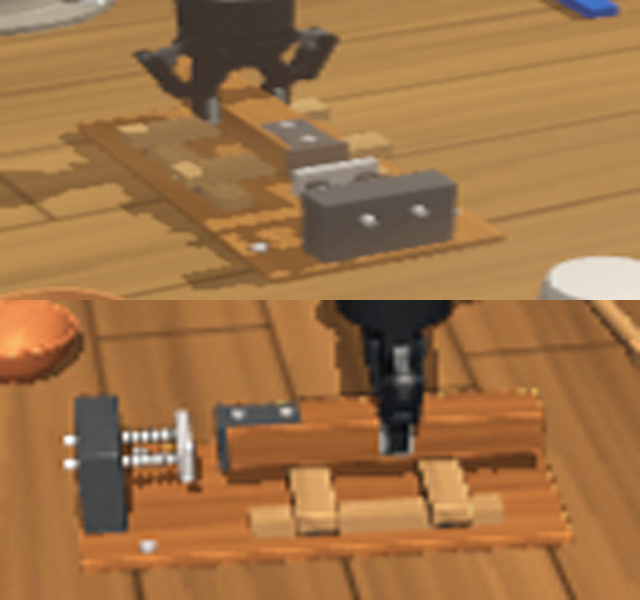

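The view shows the bar held just above both slats, lengthwise, with the plated end (inset (225,440)) facing the pad (185,445) and clear of it. Next I lower it.

Emit:
servo_tool:
  motion:
    - [[0, 0, 0.004, 0, 0, 0, 0.2], [0, 0, 0.006, 0, 0, 0, 0.2], [0, 0, 0.0068, 0, 0, 0, 0.2], [0, 0, 0.0072, 0, 0, 0, 0.2], [0, 0, 0.0072, 0, 0, 0, 0.2], [0, 0, 0.0072, 0, 0, 0, 0.2], [0, 0, 0.0072, 0, 0, 0, 0.2]]

```text
t: 13.75
eef_pos: [0.5014, 0.0015, 0.0555]
tool_rot: [-0.0, 1.0, -0.031, 0.0]
contact_force: [-2.4, 2.0, 5.4]
gripper_width: 0.459
grasp_force: 72.5
```

Emit:
servo_tool:
  motion:
    - [[0, 0, -0.0008, 0, 0, 0, 0.2], [0, 0, -0.0008, 0, 0, 0, 0.2], [0, 0, -0.0008, 0, 0, 0, 0.2], [0.003, 0, -0.0008, 0, 0, 0, 0.2], [0.006, 0, -0.0008, 0, 0, 0, 0.2], [0.009, 0, -0.0008, 0, 0, 0, 0.2], [0.012, 0, -0.0008, 0, 0, 0, 0.2], [0.012, 0, -0.0008, 0, 0, 0, 0.2], [0.012, 0, -0.0008, 0, 0, 0, 0.2]]

```text
t: 14.5
eef_pos: [0.5135, 0.0004, 0.0558]
tool_rot: [0.0, 1.0, -0.031, 0.0]
contact_force: [0.1, 0.1, -1.7]
gripper_width: 0.457
grasp_force: 71.7
```

Emit:
servo_tool:
  motion:
    - [[0.003, 0, 0, 0, 0, 0, 0.2], [0.006, 0, 0, 0, 0, 0, 0.2], [0.009, 0, 0, 0, 0, 0, 0.2], [0.01, 0, 0, 0, 0, 0, 0.2], [0.01, 0, 0, 0, 0, 0, 0.2], [0.01, 0, 0, 0, 0, 0, 0.2]]

```text
t: 15.0
eef_pos: [0.5229, 0.0, 0.0557]
tool_rot: [-0.0, 1.0, -0.031, -0.0]
contact_force: [-1.9, 0.9, -1.7]
gripper_width: 0.46
grasp_force: 71.8
```

Emit:
servo_tool:
  motion:
    - [[0.003, 0, 0, 0, 0, 0, 0.2], [0.006, 0, 0, 0, 0, 0, 0.2], [0.009, 0, 0, 0, 0, 0, 0.2], [0.009, 0, 0, 0, 0, 0, 0.2], [0.009, 0, 0, 0, 0, 0, 0.2], [0.009, 0, 0, 0, 0, 0, 0.2]]

```text
t: 15.5
eef_pos: [0.5307, -0.0005, 0.0556]
tool_rot: [-0.0, 1.0, -0.031, -0.002]
contact_force: [-7.7, 0.4, 0.7]
gripper_width: 0.455
grasp_force: 72.2
```

Emit:
servo_tool:
  motion:
    - [[0.002, 0, -0.0002, 0, 0, 0, 0.2], [0.0034, 0, -0.0002, 0, 0, 0, 0.2], [0.0034, 0, -0.0002, 0, 0, 0, 0.2], [0.0034, 0, -0.0002, 0, 0, 0, 0.2], [0.0034, 0, -0.0002, 0, 0, 0, 0.2], [0.0034, 0, -0.0002, 0, 0, 0, 0.2], [0.0034, 0, -0.0002, 0, 0, 0, 0.2], [0.0034, 0, -0.0002, 0, 0, 0, 0.2]]

```text
t: 16.17
eef_pos: [0.5333, -0.0007, 0.0556]
tool_rot: [-0.0, 1.0, -0.031, -0.002]
contact_force: [-8.9, 0.7, 2.4]
gripper_width: 0.455
grasp_force: 72.5
```

Run:
```python
from station import bot
import cv2,numpy as np
o=bot.get_obs();print(o['t'],o['eef_pos'],o['tool_rot'],o['contact_force'],o['joint_vel'].round(4))
c=bot.read_camera("scene")
s=bot.read_camera("side")
a=cv2.resize(c["img"][165:275,255:385],(640,300),interpolation=cv2.INTER_CUBIC)
b=cv2.resize(s["img"][165:240,245:375],(640,300),interpolation=cv2.INTER_CUBIC)
cv2.imwrite("pics/v5.png",np.vstack([a,b])[:,:,::-1])
```

```text
16.1667 [ 0.53333324 -0.00065037  0.05558748] [-3.92262746e-04  9.99528121e-01 -3.06273880e-02 -2.31163359e-03] [-8.93267241  0.70889672  2.43701821] [-0.0004 -0.0015  0.001  -0.0006 -0.      0.0007  0.002 ]
```

View pics/v5.png

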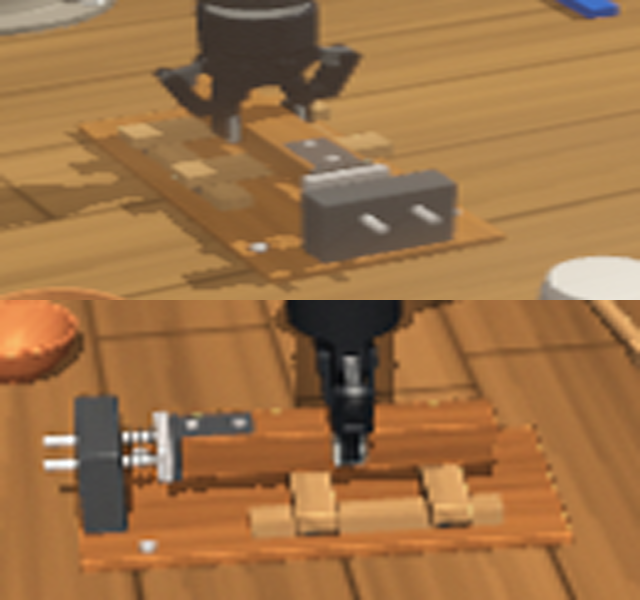

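The bar presses the pad (inset (165,445)), which is pushed in by roughly 13 mm. Both slats are still on their marks at (313,500) and (445,490).

Emit:
servo_tool:
  motion:
    - [[0.0014, 0, -0.0004, 0, 0, 0, 0.2], [0.0014, 0, -0.0004, 0, 0, 0, 0.2], [0.0014, 0, -0.0004, 0, 0, 0, 0.2], [0.0014, 0, -0.0004, 0, 0, 0, 0.2], [0.0014, 0, -0.0004, 0, 0, 0, 0.2], [0.0014, 0, -0.0004, 0, 0, 0, 0.2], [0.0014, 0, -0.0004, 0, 0, 0, 0.2], [0.0014, 0, -0.0004, 0, 0, 0, 0.2]]

```text
t: 16.93
eef_pos: [0.5341, -0.0007, 0.0557]
tool_rot: [-0.0, 1.0, -0.031, -0.003]
contact_force: [-10.3, 0.6, 1.5]
gripper_width: 0.456
grasp_force: 72.3
```

```bash
python3 -c "
from station import bot
print(bot.hand_in())"
```

```text
the job is handed in; nothing more can be done
None
```

The job is handed in at about 17 s: both slats lie on their marks, and the lock bar is gripped and pressed against the sprung stop. The wrist reads about 10 N, with the stop in by about 14 mm. The hand-in gave no pass or fail verdict.

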